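# Log and show the nail nippers at the reprocessing bench

## Task

Log the nail nippers before they are packed: first turn the open steel can, on the spot where it stands, until its code plate squarely faces the bench scanner's window, and let go of it. Then take the nippers off the instrument tray and hold them up to the inspection camera jaws first: jaw tips on the lens's line of sight 10 cm in front of the lens, the nippers in line with the tilted lens (jaws tilted up, pointing straight into it) and the flat face that lay uppermost still uppermost. Finish while holding them still there in the air for the picture; do not bump the camera, and leave everything else where it is.

Things in the scene. Friction and masses are not known exactly. Their poses are not given: they have to be found in the camera images.
- can_mid (a point): Centre of the open transport can (loose, about 0.16 kg): plain round upright steel can, 58 mm outside diameter, 90 mm tall, wall 3 mm, open at the top; this point is on its axis, 45 mm above the table. z is its axis (up); x points from the axis out through the code plate.
- code_plate (a point): Middle of the can's code plate: white with a black square code, 26 mm wide, 32 mm tall (18 to 50 mm above the table), 2.5 mm proud of the wall, 31.5 mm from the can's axis; only this can has one. At the start it is 50 to 115 degrees off facing the scanner, and the shorter way is to turn the can counter-clockwise seen from above.
- scanner: Code scanner fixed to the table: grey upright block on a black foot, 80 mm wide, 140 mm tall; origin on the table under it, z up, x points level out of its dark window, 36 mm before the origin. The can stands in front, its axis about 143 mm from the origin along x. The plate faces the window when the can's x points opposite to the scanner's x.
- nippers_mid (a point): Grasp point of the nail nippers (loose, 0.09 kg, steel, rigid, 140 mm long, plier-like with round pivot, short jaws, two handles; widest instrument on the tray): midway between the handles, half-way through their 8 mm thickness. x points to the jaws, y across, z up. Handles are 26 mm wide overall, parallel 22 mm either way. Along x: jaw tips +75, pivot +38, handle ends -65, mass centre +10 mm.
- jaw_tips (a point): The nippers' jaw tips: 75 mm from nippers_mid along its x, half-way through the thickness.
- tray: Steel instrument tray fixed to the table, 190 (x) by 250 mm (y), walls 24 mm, floor top 3 mm up; origin on the table under its centre. Two rubber bars along y, at x = -39 and 39 mm, tops 30 mm above the table, ribs to 36 mm, carry nippers, forceps and rasp side by side in any order at y = -60, 0, 60 mm, jaws to +x, undersides 30 mm up. Between the bars it is free beneath them.
- camera: Inspection camera stand fixed to the table: white foot 170 x 150 mm, steel column 378 mm tall 105 mm behind the origin, head clamped on it at a height that differs each time. Origin on the table below the lens, 20 mm inside the foot's front edge; x points away from the robot. The black lens, 48 mm across, reaches out to -x, towards the robot, tilted 25 degrees below level.
- lens_front (a point): Middle of the lens's front glass, about 245 to 295 mm above the table.
- focus (a point): Point in free air where the jaw tips belong: 100 mm before the lens's front glass on its axis (42 mm lower than the glass), 203 to 253 mm above the table. Its x axis runs into the lens, away from the robot and 25 degrees upwards; y is level; z is up, leaning 25 degrees towards the robot. The nippers are right when their x, y, z run along these.
- forceps: Slim steel forceps lying on the tray, 147 mm long, 11 mm wide, 7 mm thick; leave alone. Origin under the middle.
- rasp: Thin double-ended steel nail rasp lying on the tray, 152 mm long, 8 mm wide, 7 mm thick; leave alone. Origin under the middle.
- beaker: Low wide steel beaker without a plate, 76 mm across the rim, 70 mm tall; leave alone. Origin under its centre.
- oil: Small clear dropper bottle, 34 mm across, 95 mm tall; leave alone. Origin under its centre.
- jar: Glass jar with metal cap, 68 mm across, 85 mm tall; leave alone. Origin under its centre.
- brush: White hand brush lying between the tray and the beaker, 160 mm long, 25 mm tall; leave alone. Origin under its middle.
Not all that is in view belongs to the job. What is shaped like the part that bears can_mid but orange is not meant. What is shaped like the part that bears nippers_mid but red is not meant.

How it is judged:
By the outcome, as a careful person would: the job done as asked, in the order asked, and still so for the second after the job is handed in, while the arm keeps its last pose, push and grip.
It also fails if it takes over 64 s, if anything falls off the work surface, if the arm or the gripper's body presses on something with over 40 N, if the wrist force passes 120 N, or if a joint passes its speed limit or range.

## Robot

A 6-joint arm with a two-finger parallel gripper is mounted at the origin on the work surface. World frame = base frame: x ahead of the robot, y to its left, z up, the work surface at z = 0. Lengths are in mm, angles in rad, forces in N, time in s.
With the tool pointing down it reaches from about 275 to 825 mm from the base axis. Payload 5.2 kg.
Tool frame: the origin (TCP) lies at the very end of the fingers, on their centre line; the grasp point (between the pads) lies 19 mm behind it; z points along the fingers, y is the line along which they close (so a half turn about z gives the same grasp; the last joint's range is limited). The gripper opens to 93 mm and grips with 3 to 60 N. Pads are 15 mm wide; open, the fingers measure 128 mm over their backs; the gripper's body (75 mm by 188 mm) begins 65 mm behind the grasp point.
Start: joints at [-1.344, 0.259, 1.535, -0, 1.348, -0.203], TCP at [229.199, -499.973, 218.653] pointing down, gripper open.
Joint ranges: [-3.14, 3.14], [-0.91, 2.08], [0.19, 2.58], [-1.22, 4.36], [0.22, 2.71], [-3.12, 3.12]. Speed limits (rad/s): [2.57, 2.57, 3.14, 3.14, 3.14, 3.14].

## Interface

Orientations are given as [roll, pitch, yaw] about the fixed x, y, z axes, in that order (R = Rz(yaw) Ry(pitch) Rx(roll)).
In Python, from bench import robot gives the robot as it stands. The module is installed in compiled form; this text tells all that it offers. Calls block until the motion is done:
- robot.move_ptp(position, orientation): joint-space move of the TCP to a pose.
- robot.move_linear(position, ori=None, speed=150, f_stop=None): straight line of the TCP; ori=None keeps the orientation; speed is the mean speed in mm/s. With f_stop (N) it stops when the force on the tool has changed by that much, and returns True; else False.
- robot.move_j(angles): joint-space move.
- robot.move_gripper(opening): opening from 0.0 (shut) to 1.0 (fully open); the grip force is fixed at half the most; returns when the fingers have stopped.
- robot.sleep(seconds).
- robot.inverse_kinematics(position, orientation): joint angles nearest the present ones, or None.
- robot.get_image(name): name is "side" or "top"; returns a dict with "img" (480x640x3 uint8, blue, green, red), "fovy" (degrees; the focal length in pixels is half the picture's height over the tangent of half this angle, whatever the lens; pixels are square), "cx", "cy" (the principal point, pixels), "eye" and "orientation" of the camera in the world. Camera axes: x right, y down, z forward; pixel columns grow to the right and rows downward; lengths in mm; the calibration is good to about 2 mm. A picture is of the moment at which its call begins. There is no depth.
A pose or a line that the arm cannot do raises robot.MotionError and nothing moves.
- robot.hand_in(): hands the job in; it is judged then, once.
Readings, each from a call of its own:
- robot.current_t(): time.
- robot.current_qpos(): joint angles.
- robot.current_joint_vel(): joint speeds.
- robot.current_joint_efforts(): joint torques, N m.
- robot.current_tcp_pos(): TCP position.
- robot.current_eef_rot(): TCP orientation.
- robot.current_contact_force(): force on the tool from outside, world axes, zero at the start.
- robot.current_ft_torque(): the same for the moment, N m.
- robot.current_gripper_width(): opening from 0.0 (shut) to 1.0 (fully open).
- robot.current_finger_force(): force on a finger pad.
Only numpy, scipy, OpenCV 4.12 (cv2) and the standard library are available. Lean on these libraries where they do the work, as an engineer would, in place of code of your own. Each camera call takes 0.05 s, during which the arm holds its last target. There are 200 camera calls.

## Working session

There is one attempt and no reset: what is moved stays moved. The work goes in short steps, each a Python script; the robot and the scene stay as the last script left them, time stands still between calls to the robot, and variables do not carry over. Pictures are saved under pics/ and viewed, at most 10 in all, crops included, and the job is handed in when it is done.

```bash
mkdir -p pics
cat > h.py <<'E'
import numpy as np, cv2
from scipy.spatial.transform import Rotation as R
from bench import robot
def grab(n):
    d=robot.get_image(n); return d
def cam(d):
    f=240/np.tan(np.radians(d["fovy"])/2)
    return f,np.array(d["eye"],float),R.from_euler('xyz',d["orientation"]).as_matrix()
def ray(d,u,v):
    f,e,M=cam(d); r=M@np.array([(u-d["cx"])/f,(v-d["cy"])/f,1]); return e,r/np.linalg.norm(r)
def onz(d,u,v,z):
    e,r=ray(d,u,v); return e+r*(z-e[2])/r[2]
def proj(d,p):
    f,e,M=cam(d); q=M.T@(np.array(p)-e); return np.array([d["cx"]+f*q[0]/q[2],d["cy"]+f*q[1]/q[2]])
def tri(d1,p1,d2,p2):
    a,u=ray(d1,*p1); b,w=ray(d2,*p2)
    s=np.linalg.lstsq(np.c_[u,-w],b-a,rcond=None)[0]
    p,q=a+s[0]*u,b+s[1]*w; return (p+q)/2,np.linalg.norm(p-q)
E
python3 - <<'E'
from h import *
for n in("top","side"):
    d=grab(n); cv2.imwrite(f"pics/{n}0.png",d["img"]); print(n,d["fovy"],d["cx"],d["cy"],d["eye"],d["orientation"])
    np.save(f"{n}0.npy",d,allow_pickle=True)
print(robot.current_t())
E
```

```text
top 55.60818883323696 321.37320553964804 240.09668053595232 [ 432.15837479  -58.119667   1431.69012982] [-3.0084824   0.01254447 -1.59783936]
side 46.67687046486895 316.0230681691457 242.72826131381586 [  474.74778882 -1223.25525253   994.42079201] [-2.19519589e+00  1.42555202e-04 -9.42573376e-02]
0.1
```

View pics/top0.png

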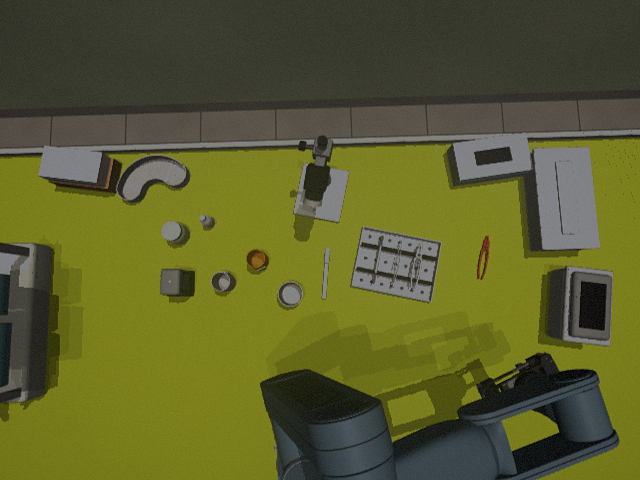

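View pics/side0.png

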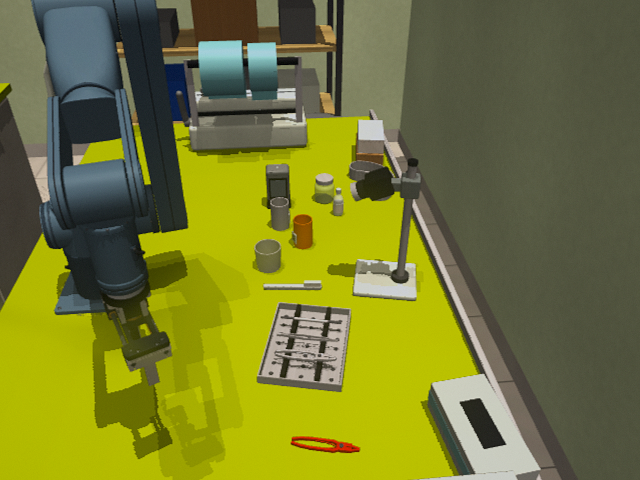

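Top view: the scanner is at (177,282) and the steel can at (223,282). The orange can at (257,260) is excluded by colour, and the wide, plate-less vessel at (290,294) is the beaker. The tray is at (396,264) with instruments at about x=377, 397 and 416; the one at 416 looks widest, so it should be the nippers. The red nippers at (484,258) are excluded. In the side view the lens is at (375,185). I'll confirm all this in one enlarged montage.

Run:
```python
from h import *
t=np.load("top0.npy",allow_pickle=True).item(); s=np.load("side0.npy",allow_pickle=True).item()
c=lambda d,x,y,w,h:cv2.convertScaleAbs(cv2.resize(d["img"][y:y+h,x:x+w],(400,300),interpolation=cv2.INTER_CUBIC),alpha=1.4)
m=np.vstack([np.hstack([c(t,346,224,100,75+5-5),c(t,150,240,100,75)]),np.hstack([c(s,250,155,100,75),c(s,345,150,80,60)])])
cv2.imwrite("pics/m1.png",m)
for n,uv,z in(("can rim",(223,282),90),("scan",(177,282),140),("tray",(396,264),24),("nip",(416,268),34)): print(n,onz(t,*uv,z).round(0))
```

```text
can rim [496. 247.  90.]
scan [497. 367. 140.]
tray [ 540. -274.   24.]
nip [ 525. -333.   34.]
```

View pics/m1.png

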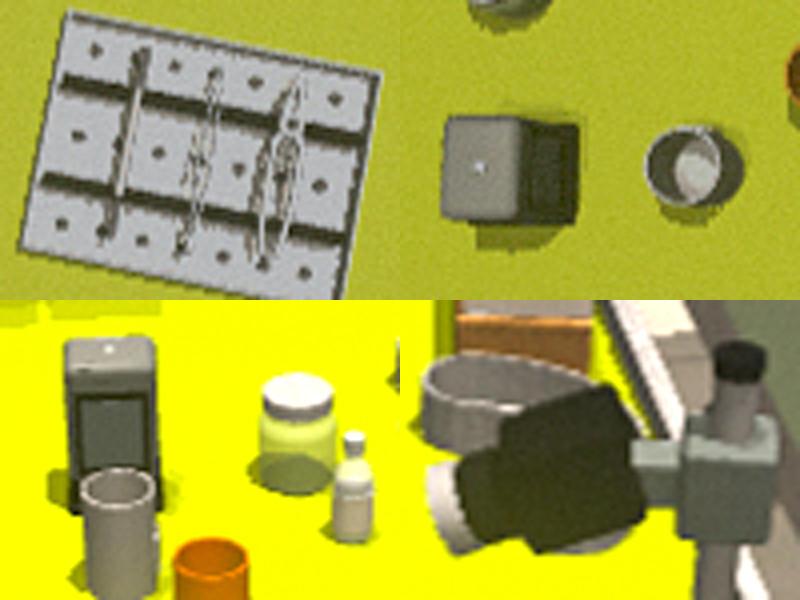

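The montage confirms it. The steel can stands before the scanner, with its plate edge-on at its right flank, about side (289,214), so it faces about +x. The nippers (plier shape, pivot at about top (418,261)) are in the right-hand slot. The lens front is at about side (354,193). Next I'll measure all of these.

```bash
cat >> h.py <<'E'
def blob(d,uv,smax=90):
    hsv=cv2.cvtColor(d["img"],cv2.COLOR_BGR2HSV); m=((hsv[...,1]<smax)).astype(np.uint8)
    n,l,st,_=cv2.connectedComponentsWithStats(m); k=l[int(uv[1]),int(uv[0])]
    if k==0:
        yy,xx=np.nonzero(l); i=np.argmin((xx-uv[0])**2+(yy-uv[1])**2); k=l[yy[i],xx[i]]
    return (l==k).astype(np.uint8),st[k]
E
python3 - <<'E'
from h import *
t=np.load("top0.npy",allow_pickle=True).item(); s=np.load("side0.npy",allow_pickle=True).item()
def box(d,uv,z,name):
    m,st=blob(d,uv); c=max(cv2.findContours(m,0,1)[0],key=cv2.contourArea)
    P=np.array([onz(d,*p[0],z)[:2] for p in c],np.float32); r=cv2.minAreaRect(P)
    print(name,st,np.round(r[0],1),np.round(r[1],1),round(r[2],1)); return c
for u,z,n in(((400,245),24,"tray"),((335,190),12,"foot"),((165,270),140,"scan"),((223,282),90,"can"),((290,294),70,"beaker")): c=box(t,u,z,n)
for u,n in(((280,215),"can"),((268,260),"beaker"),((356,192),"lens"),((390,280),"foot")): print(n,blob(s,u)[1])
m,st=blob(s,(280,215))
c=lambda d,x,y,w,h:cv2.convertScaleAbs(cv2.resize(d["img"][y:y+h,x:x+w],(400,300),interpolation=cv2.INTER_CUBIC),alpha=1.3)
cv2.imwrite("pics/m2.png",np.vstack([np.hstack([c(t,388,234,60,45+15),c(t,290,130,60,45+45)]),np.hstack([c(s,260,190,48,48),c(s,345,165,40,30)])]))
E
```

```text
tray [ 351  226   91   76 4823] [ 541.9 -274.7] [251.9 191.9] 76.8
foot [ 293  163   56   59 1719] [777.6 -47.6] [149.6 171.2] 77.2
scan [160 269  21  26 497] [499.3 386.5] [56.2 70.8] 88.4
can [211 271  23  21 277] [499.6 251.8] [61.1 61.1] 66.4
beaker [278 281  25  26 480] [457.5  51.7] [71.5 74. ] 88.8
can [ 266  164   24   67 1189]
beaker [265 247  16   8  25]
lens [350 182  12  19 106]
foot [     0      0    640    480 177761]
```

View pics/m2.png

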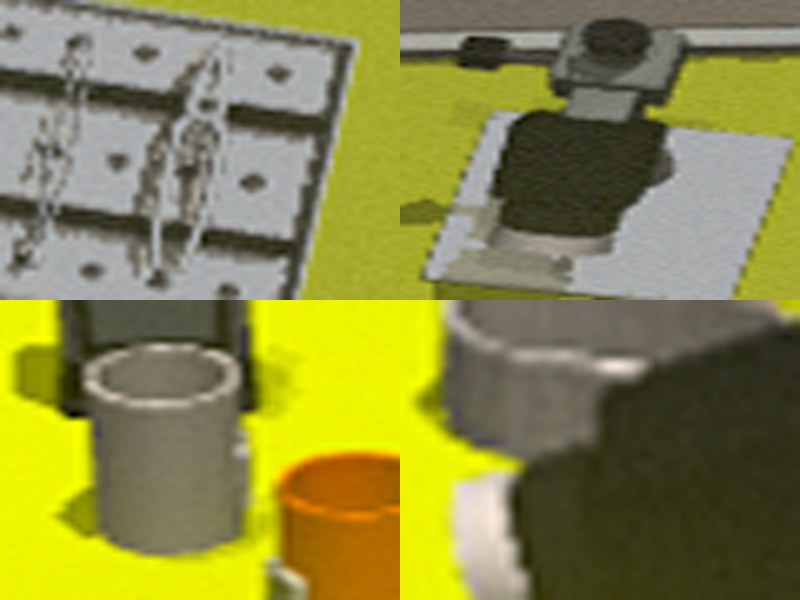

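Tray and foot sizes match the description (252×192 and 171×150). In the enlarged crops the can's plate is edge-on at side (289,217) and the can's rim centre is at (279.6,202). The lens ring is at about side (353,191.5) and top (312.5,204). The nippers are jaws-up at about top (420.5,243), with handle ends around (415,287).

Run:
```python
from h import *
t=np.load("top0.npy",allow_pickle=True).item(); s=np.load("side0.npy",allow_pickle=True).item()
# scanner yaw: subpixel back edge (saturation) and front top edge (brightness)
hsv=cv2.cvtColor(t["img"],cv2.COLOR_BGR2HSV).astype(float); S=cv2.GaussianBlur(hsv[...,1],(0,0),.7); V=cv2.GaussianBlur(hsv[...,2],(0,0),.7)
def sub(row,a,b):
    g=np.abs(np.diff(row[a:b])); return a+.5+(g**2*np.arange(len(g))).sum()/(g**2).sum()
for nm,I,a,b in(("back",S,156,166),("front",V,174,184)):
    P=np.array([onz(t,sub(I[v],a,b),v,140)[:2] for v in range(273,291)],np.float32)
    vx,vy,x,y=cv2.fitLine(P,cv2.DIST_HUBER,0,.01,.01).ravel(); vx,vy=(vx,vy) if vx>0 else (-vx,-vy); print(nm,np.degrees(np.arctan2(vy,vx)).round(2),x.round(1),y.round(1))
for nm,I,a,b in(("sideL",S,264,274),("sideR",S,288,298)):
    P=np.array([onz(t,u,sub(I[:,u],a,b),140)[:2] for u in range(163,175)],np.float32)
    vx,vy,x,y=cv2.fitLine(P,cv2.DIST_HUBER,0,.01,.01).ravel(); print(nm,np.degrees(np.arctan2(vy,vx)).round(2),x.round(1),y.round(1))
# can
print("can side",onz(s,279.6,202,90).round(1)); 
v1=[sub(S[:,u],266,276) for u in range(218,224)]; v2=[sub(S[:,u],286,297) for u in range(218,224)]
print("rows",np.round(v1,1),np.round(v2,1)); u1=[sub(S[v],206,216) for v in range(279,285)]; print("left",np.round(u1,1), onz(t,np.mean(u1),281.5,90))
print("orange",onz(t,257,260,90).round())
for w in((420.7,243),(418.2,259),(414.7,282)): print("nip",onz(t,*w,34).round(1))
p,g=tri(s,(353,191.5),t,(312.5,204.4)); print("lens",p.round(1),g.round(1))
a=np.radians(-12.8)
for z in(250,270,290): print(z,proj(s,(714.2,-33.2,z)).round(1),proj(t,(714.2,-33.2,z)).round(1))
```

```text
back -1.73 500.9 414.7
front 0.55 495.4 361.9
sideL 88.84 536.7 388.9
sideR 85.02 462.1 392.1
can side [500.8 251.7  90. ]
rows [271.4 271.  270.9 271.  271.  271. ] [291.1 291.4 291.3 291.3 291.1 290.7]
left [210.2 210.3 210.2 210.3 210.2 210.5] [498.53157478 284.508956    90.        ]
orange [558. 146.  90.]
nip [ 601.9 -352.    34. ]
nip [ 552.6 -341.5   34. ]
nip [ 482.5 -327.    34. ]
lens [680.6 -27.5 281.3] 1.0
250 [365.8 202.7] [314.7 194.2]
270 [366.2 195.9] [314.5 192.4]
290 [366.6 189. ] [314.3 190.6]
```

The lens triangulates to within 1 mm, and the can and scanner agree with the stated geometry. I'll grip the can above its plate, turn it clockwise first so the side camera can read the plate, then turn it to face the scanner.

Run:
```python
from h import *
print(robot.current_eef_rot())
q=robot.current_qpos(); 
for yaw in(-np.pi/2,0,np.pi/2,np.pi):
    for p in((500,253,58),(528,-333,15)):
        print(p,round(yaw,2),np.round(robot.inverse_kinematics(p,[np.pi,0,yaw]),2))
```

```text
[-3.14000130e+00 -3.34614420e-04  4.29846952e-01]
(500, 253, 58) -1.57 [ 0.27  0.43  1.71 -0.    1.   -2.87]
(528, -333, 15) -1.57 [-0.74  0.58  1.58 -0.    0.98  2.4 ]
(500, 253, 58) 0 [ 0.27  0.43  1.71 -0.    1.    1.84]
(528, -333, 15) 0 [-0.74  0.58  1.58 -0.    0.98  0.83]
(500, 253, 58) 1.57 [ 0.27  0.43  1.71 -0.    1.    0.27]
(528, -333, 15) 1.57 [-0.74  0.58  1.58  0.    0.98 -0.74]
(500, 253, 58) 3.14 [ 0.27  0.43  1.71  0.    1.   -1.3 ]
(528, -333, 15) 3.14 [-0.74  0.58  1.58  0.    0.98 -2.31]
```

Run:
```python
from h import *
o=[np.pi,0,1.2]
robot.move_ptp([440,0,260],o); robot.move_ptp([500,253,170],o)
robot.move_linear([500,253,58],speed=120,f_stop=12)
robot.move_gripper(0.0); print("w",robot.current_gripper_width()*93,robot.current_finger_force(),robot.current_contact_force(),robot.current_tcp_pos())
q=np.array(robot.current_qpos()); np.save("qg.npy",q)
q[5]+=1.25; robot.move_j(q); robot.sleep(.2); print(robot.current_eef_rot(),robot.current_t(),robot.current_qpos())
d=grab("side"); np.save("side1.npy",d,allow_pickle=True)
cv2.imwrite("pics/c1.png",cv2.resize(d["img"][175:245,245:325],(800,600),interpolation=cv2.INTER_CUBIC))
```

```text
w 58.458476126152846 29.986883774399757 [-1.2534147  -0.99565037  2.06909074] [499.75047768 253.11082479  58.04462854]
[-3.14146550e+00  4.48458907e-05 -4.93376978e-02] 6.2083 [2.69550529e-01 4.33152655e-01 1.71158034e+00 1.60523517e-04
 9.96862386e-01 1.88959740e+00]
```

View pics/c1.png

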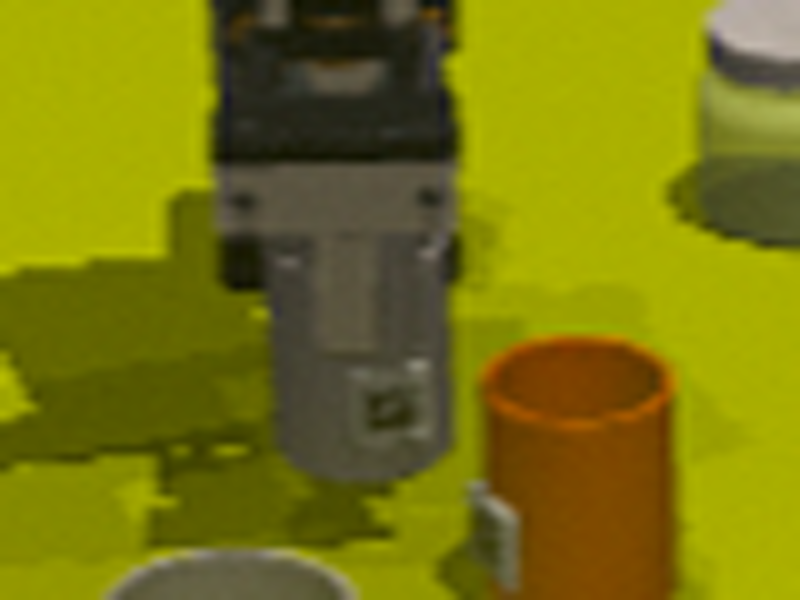

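The plate now shows with its black code at crop (393,408), about 20° right of the can's centre line. I'll sweep a few more angles and fit the code's sideways motion, which removes calibration bias.

Run:
```python
from h import *
from scipy.optimize import least_squares
q=np.array(robot.current_qpos()); c0=np.array([499.75,253.1,0])
def meas(d):
    g=cv2.resize(cv2.cvtColor(d["img"],cv2.COLOR_BGR2GRAY)[205:234,270:294],None,fx=8,fy=8,interpolation=cv2.INTER_CUBIC).astype(float)
    u,v=proj(d,c0+[0,-31,34]); hh=g.shape[0]; 
    yy,xx=np.mgrid[:g.shape[0],:g.shape[1]]; U=270+(xx+.5)/8-.5; Vv=205+(yy+.5)/8-.5
    w=(abs(U-u)<7.5)&(abs(Vv-v)<4); base=np.median(g[w]); k=np.clip(base-12-g,0,None)*w
    return (k*U).sum()/k.sum(),(k*Vv).sum()/k.sum(),base,k.max(),u,v
D=[]
tiles=[]
for a in(1.89,2.05,2.2,2.35,2.5,2.65):
    q[5]=a; robot.move_j(q); robot.sleep(.15); d=grab("side"); m=meas(d); D.append((robot.current_qpos()[5],m[0])); print(round(a,2),np.round(m,2))
    tiles.append(cv2.resize(d["img"][200:235,262:302],(266,233),interpolation=cv2.INTER_CUBIC))
cv2.imwrite("pics/c2.png",np.vstack([np.hstack(tiles[:3]),np.hstack(tiles[3:])]))
D=np.array(D); np.save("D.npy",D); d=grab("side")
# yaw=1.84-q6 ; plate heading h=phi-q6
def mod(x): return np.array([proj(d,c0+[31.5*np.cos(x[0]-a)+x[1],31.5*np.sin(x[0]-a),34])[0] for a in D[:,0]])
r=least_squares(lambda x:mod(x)-D[:,1],[0.8,0],loss='soft_l1',f_scale=.2); print(r.x,np.round(r.fun,2)); print("headings",np.degrees(r.x[0]-D[:,0]).round(1))
```

```text
1.89 [283.28 222.96  73.    23.   280.35 222.36]
2.05 [281.39 223.02  72.    25.   280.35 222.36]
2.2 [279.45 222.96  79.    36.   280.35 222.36]
2.35 [277.94 222.9   80.    35.   280.35 222.36]
2.5 [276.99 222.94  81.    41.   280.35 222.36]
2.65 [275.58 222.46  82.    39.   280.35 222.36]
[0.42972269 4.4003834 ] [-0.39 -0.1   0.33  0.36 -0.09  0.  ]
headings [ -83.7  -92.7 -101.3 -109.9 -118.5 -127.1]
```

View pics/c2.png

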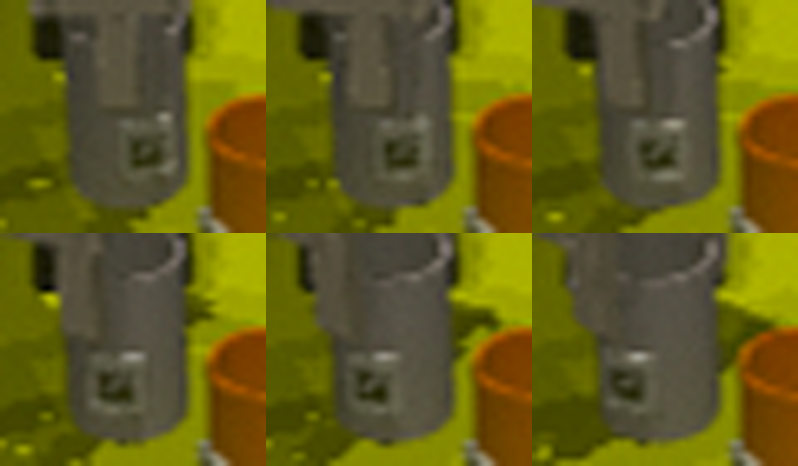

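Tile 3 (q6=2.2) shows the plate almost centred on the can. My centroid window caught background, so I'll redo the fit on these tiles with a tight dark mask relative to the can's own silhouette.

Run:
```python
from h import *
im=cv2.imread("pics/c2.png"); A=np.array([1.89,2.05,2.2,2.35,2.5,2.65]); X=[];C=[]
for i in range(6):
    t=im[(i//3)*233:(i//3)*233+233,(i%3)*266:(i%3)*266+266]; hsv=cv2.cvtColor(t,cv2.COLOR_BGR2HSV); g=hsv[...,2].astype(float)
    can=hsv[135:165,:,1]<130; ok=can.mean(0)>.5; k=127; l=r=k
    n,lab,st,_=cv2.connectedComponentsWithStats((hsv[...,1]<130).astype(np.uint8)) 
    ls=[];rs=[]
    for y in range(118,128):   # rows above code, below fingers
        b=hsv[y,:,1]>130; rs.append(127+np.argmax(b[127:])); ls.append(127-np.argmax(b[127::-1]))
    l,r=np.median(ls),np.median(rs)
    B=g[125:185]; exp=127+60*np.sin(np.radians(18)-(A[i]-1.89)); yy,xx=np.mgrid[125:185,:266]
    k=np.clip(62-B,0,None)*(abs(xx-exp)<24)*(abs(yy-152)<22); C.append((l+r)/2); X.append((k*xx).sum()/k.sum()); print(l,r,round(X[-1],1),round(exp,1),B.min(),round((k*yy).sum()/k.sum(),1))
X=np.array(X);c=np.median(C); z=(X-c)/65.5; ph=np.degrees(np.arcsin(z))+np.degrees(A-1.89); print(c,ph.round(1))
M=np.c_[np.cos(A),np.sin(A),np.ones(6)]; s=np.linalg.lstsq(M,X,rcond=None)[0]; print("free fit",s)
from scipy.optimize import least_squares
r=least_squares(lambda x:x[1]+65.5*np.sin(x[0]-A)-X,[2.2,127],loss='soft_l1',f_scale=1.5); print("q6 facing",r.x,r.fun.round(1));
```

```text
69.0 184.0 144.2 145.5 43.0 155.8
67.5 183.0 131.4 136.2 39.0 156.0
69.0 184.0 124.8 127.2 36.0 157.4
69.0 184.0 113.9 118.3 37.0 156.9
68.0 187.0 105.8 109.5 33.0 156.1
67.0 186.0 93.2 101.1 35.0 153.7
126.5 [15.7 13.5 16.2 15.2 16.5 13. ]
free fit [ 42.96152397  51.45828529 107.7441984 ]
q6 facing [  2.34562845 114.42256801] [-1.   2.1 -0.8  0.3 -1.4  1.6]
```

Edge-based and code-based readings agree to about 2°: the plate faces the side camera (heading −91°) at q6≈2.18. The start heading was therefore about −3°, or 92° off, which is inside the stated 50–115° range. I'll turn it to face the scanner and release.

Run:
```python
from h import *
q=np.array(robot.current_qpos()); q[5]=-0.963; robot.move_j(q); robot.sleep(.2)
print(robot.current_tcp_pos(),robot.current_eef_rot(),robot.current_finger_force())
robot.move_gripper(1.0); p=robot.current_tcp_pos(); robot.move_linear([p[0],p[1],190],speed=150)
robot.move_ptp([400,60,260],[np.pi,0,1.2]); print(robot.current_t())
s=grab("side");t=grab("top"); np.save("side2.npy",s,allow_pickle=True); np.save("top2.npy",t,allow_pickle=True)
for a,b,e in((t,"top",(223,282)),(s,"side",(280,215))):
    o=np.load(f"{b}0.npy",allow_pickle=True).item(); print(b,blob(o,e)[1],blob(a,e)[1])
c=lambda d,x,y,w,h:cv2.convertScaleAbs(cv2.resize(d["img"][y:y+h,x:x+w],(400,300),interpolation=cv2.INTER_CUBIC),alpha=1.4)
cv2.imwrite("pics/c3.png",np.vstack([np.hstack([c(s,255,185,60,45),c(t,195,260,60,45)]),np.hstack([c(t,390,238,48,36),c(t,390,262,48,36)])]))
f=np.array([680.6,-27.5,281.3])
Rf=R.from_euler('xyz',[0,np.radians(-25),np.radians(-12.8)]).as_matrix(); print(Rf.round(2))
foc=f-100*Rf[:,0]; print("focus",foc)
for fl in(0,np.pi):
    Rt=Rf@R.from_euler('xyz',[np.pi,0,fl]).as_matrix()
    for bk in(0,60):
      tcp=foc-Rf[:,0]*(75+bk)-19*Rf[:,2]; print(tcp.round(),robot.inverse_kinematics(tcp,R.from_matrix(Rt).as_euler('xyz')))
```

```text
[499.83521012 253.15163753  58.10528443] [ 3.14148443e+00 -1.82741932e-04  2.80317579e+00] 29.976783972233534
15.2167
top [211 271  23  21 277] [  185   272   163   208 15587]
side [ 266  164   24   67 1189] [     0      0    640    480 173498]
[[ 0.88  0.22 -0.41]
 [-0.2   0.98  0.09]
 [ 0.42  0.    0.91]]
focus [592.22145467  -7.42088714 239.03817383]
[534.   6. 190.] [-0.18745133  0.01330928  1.99075079 -0.02353723  0.70158436  1.62136094]
[481.  18. 165.] [-0.18123444 -0.05504238  2.12880706 -0.03015943  0.632053    1.63335298]
[534.   6. 190.] [-0.18745133  0.01330928  1.99075079 -0.02353723  0.70158436 -1.52023172]
[481.  18. 165.] [-0.18123444 -0.05504238  2.12880706 -0.03015943  0.632053   -1.50823967]
```

View pics/c3.png

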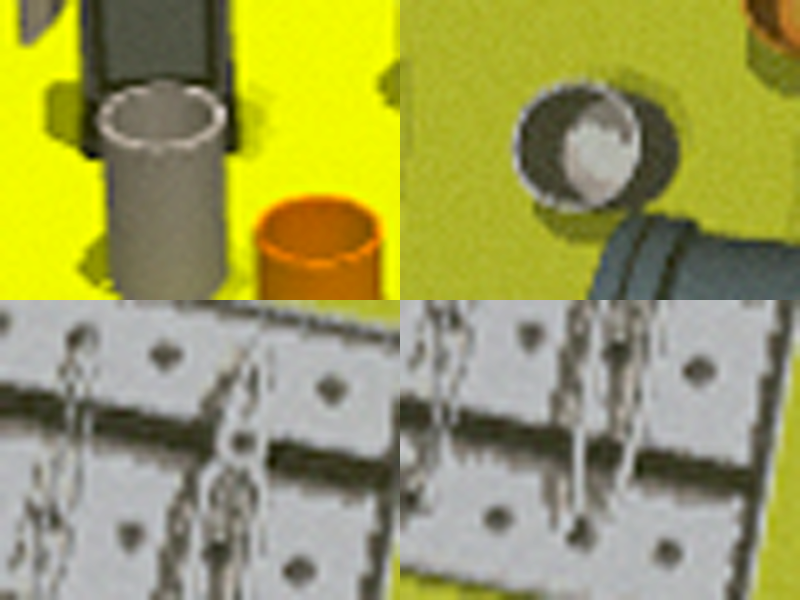

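The can stands where it was, with its plate hidden on the scanner side as intended. The nippers' jaw tip is at about top (420.6,242), the pivot at (418.7,254) and the handle ends at row 288. All three put nippers_mid at about (529.5,−333.5), against (528,−333) expected from the tray. Now the grasp, with the gripper only half open to clear the forceps.

Run:
```python
from h import *
o=[np.pi,0,np.radians(-13.0)]
robot.move_gripper(0.5); robot.move_ptp([430,-150,230],o); robot.move_ptp([529.5,-333.5,110],o)
print("stop",robot.move_linear([529.5,-333.5,15],speed=80,f_stop=8))
robot.move_gripper(0.0); print("w",robot.current_gripper_width()*93,robot.current_finger_force(),robot.current_contact_force(),robot.current_tcp_pos())
robot.move_linear([529.5,-333.5,200],speed=100)
print(robot.current_gripper_width()*93,robot.current_finger_force(),robot.current_ft_torque(),robot.current_t())
```

```text
stop False
w 25.442895602933973 29.98352587223053 [-0.2400136  -0.31198932  1.31300175] [ 529.62387477 -333.67592258   15.33021573]
25.510577515020486 29.98419016599655 [0.0535117  0.00766836 0.01179315] 21.9083
```

Run:
```python
from h import *
Rf=R.from_euler('xyz',[0,np.radians(-25),np.radians(-12.8)]).as_matrix(); f=np.array([680.6,-27.5,281.3]); foc=f-100*Rf[:,0]
eu=R.from_matrix(Rf@R.from_euler('x',np.pi).as_matrix()).as_euler('xyz')
robot.move_ptp([430,-150,220],[np.pi,0,np.radians(-13)])
robot.move_ptp(foc-Rf[:,0]*(75+60)-19*Rf[:,2],eu)
robot.move_linear(foc-Rf[:,0]*(75+10)-19*Rf[:,2],speed=60); robot.sleep(.3)
p=np.array(robot.current_tcp_pos()); print(p,eu,robot.current_eef_rot(),robot.current_t())
s=grab("side");t=grab("top"); np.save("side3.npy",s,allow_pickle=True); np.save("top3.npy",t,allow_pickle=True)
jaw=p+19*Rf[:,2]+75*Rf[:,0]
def rim(c): return [c+24*(np.cos(a)*Rf[:,1]+np.sin(a)*Rf[:,2]) for a in np.linspace(0,2*np.pi,60)]
for n,d in(("side",s),("top",t)):
    print(n,"jaw",proj(d,jaw).round(1)); r=np.array([proj(d,x) for x in rim(f)]); print("rim u",r[:,0].min().round(1),r[:,0].max().round(1),"v",r[:,1].min().round(1),r[:,1].max().round(1))
c=lambda d,x,y,w,h:cv2.convertScaleAbs(cv2.resize(d["img"][y:y+h,x:x+w],(400,600),interpolation=cv2.INTER_CUBIC),alpha=1.4)
cv2.imwrite("pics/p1.png",np.hstack([c(s,310,170,60,90),c(t,285,180,60,90)]))
```

```text
[524.74798175   7.9595791  185.84662341] [ 3.14159265 -0.43633231 -0.22340214] [-3.14154982 -0.43626202 -0.22335259] 24.8083
side jaw [313.5 204.6]
rim u 349.0 356.5 v 182.4 200.7
top jaw [305.6 244.1]
rim u 303.3 321.7 v 201.6 206.9
```

View pics/p1.png

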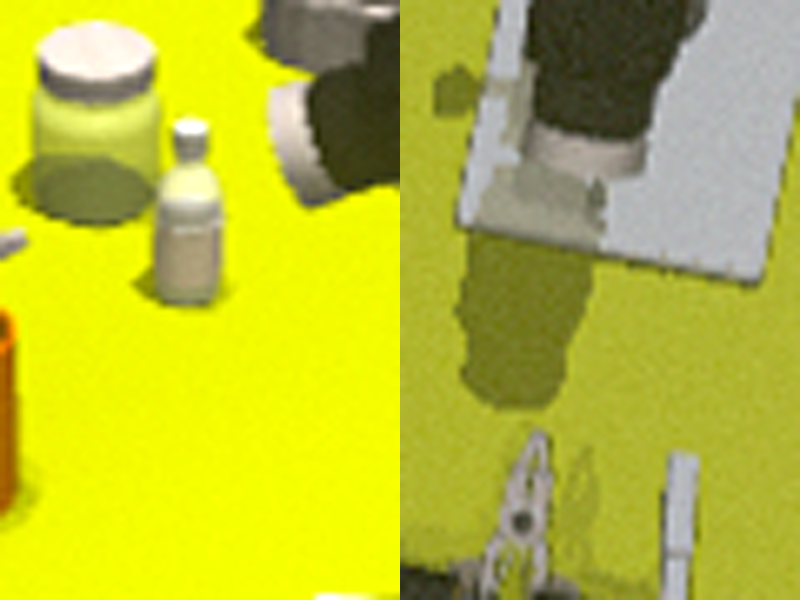

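The jaw tips appear at side (313.6,205.0) and top (305.6,244.4), within 0.4 px of the prediction, so they sit right in the hand. The lens ring edges (side left 350.1, top lower edge 206.3) suggest shifting the lens estimate about 1.5 mm in +x. I'll go to the final pose and verify.

Run:
```python
from h import *
Rf=R.from_euler('xyz',[0,np.radians(-25),np.radians(-12.8)]).as_matrix(); f=np.array([682.1,-27.0,281.5]); foc=f-100*Rf[:,0]
robot.move_linear(foc-Rf[:,0]*75-19*Rf[:,2],speed=40); robot.sleep(.8)
p=np.array(robot.current_tcp_pos()); e=foc-Rf[:,0]*75-19*Rf[:,2]; print(p-e)
robot.move_linear(e+(e-p),speed=20); robot.sleep(.8); print(np.array(robot.current_tcp_pos())-e,robot.current_finger_force(),robot.current_joint_vel(),robot.current_t())
s=grab("side");t=grab("top"); print(proj(s,foc).round(1),proj(t,foc).round(1))
c=lambda d,x,y,w,h:cv2.convertScaleAbs(cv2.resize(d["img"][y:y+h,x:x+w],(400,600),interpolation=cv2.INTER_CUBIC),alpha=1.4)
cv2.imwrite("pics/p2.png",np.hstack([c(s,240,160,120,180),c(t,285,180,60,90)]))
```

```text
[-0.00560493 -0.00836209  0.01007209]
[0.03126219 0.01559262 0.00117333] 29.984098076820374 [ 8.89828542e-04 -2.65987703e-03  4.85773260e-04  1.38392735e-05
 -7.92643561e-04  9.38825984e-04] 27.1917
[317.6 203.2] [306. 240.]
```

View pics/p2.png

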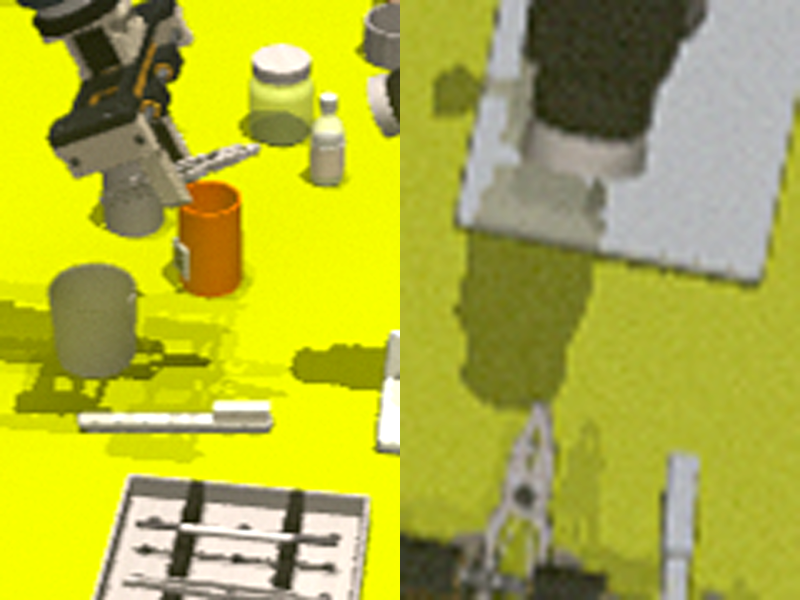

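Both views agree: the jaws point into the lens, with the tip at about side (317,204.6) and top (305.6,240.0), and the rasp and forceps are undisturbed. Side row reads about 1 px low, so I'll do one numeric check of that.

Run:
```python
from h import *
s=grab("side"); S=cv2.cvtColor(s["img"],cv2.COLOR_BGR2HSV)[...,1].astype(float)
for u in range(306,321,2):
    k=np.clip(255-S[195:220,u],0,None); k[k<60]=0; print(u,(k.sum() and ((k*np.arange(195,220)).sum()/k.sum()).round(2)),k.sum())
Rf=R.from_euler('xyz',[0,np.radians(-25),np.radians(-12.8)]).as_matrix(); f=np.array([682.1,-27.0,281.5]); foc=f-100*Rf[:,0]
for b in(0,10,20,30): print(b,proj(s,foc-b*Rf[:,0]).round(2))
# lens ring band rows, white mask
hsv=cv2.cvtColor(s["img"],cv2.COLOR_BGR2HSV); 
for u in range(349,360): 
    v=np.nonzero((hsv[175:208,u,1]<100)&(hsv[175:208,u,2]>90))[0]+175; print(u,v.min() if len(v) else None,v.max() if len(v) else None)
rim=np.array([proj(s,f+24*(np.cos(a)*Rf[:,1]+np.sin(a)*Rf[:,2])) for a in np.linspace(0,2*np.pi,13)]); print(rim.round(1).tolist())
```

```text
306 207.02 1402.0
308 206.43 1254.0
310 205.57 1254.0
312 205.36 1065.0
314 204.57 841.0
316 201.21 1413.0
318 198.34 889.0
320 198.53 960.0
0 [317.6  203.22]
10 [314.12 204.38]
20 [310.65 205.53]
30 [307.2  206.68]
349 None None
350 184 188
351 183 192
352 183 194
353 183 196
354 182 195
355 182 196
356 182 196
357 192 196
358 197 197
359 None None
[[354.1, 186.6], [352.2, 183.3], [350.5, 182.2], [349.7, 183.5], [349.8, 187.0], [350.9, 191.6], [352.7, 196.2], [354.6, 199.4], [356.2, 200.4], [357.0, 199.0], [356.9, 195.6], [355.8, 191.0], [354.1, 186.6]]
```

The nippers' centre line matches the prediction to within about 0.3 px, and the lens rim matches too. Handing in.

```bash
python3 -c "
from h import *
print(robot.current_t(),robot.current_finger_force()); print(robot.hand_in())"
```

```text
27.3417 29.984174966812134
the job is handed in; nothing more can be done
None
```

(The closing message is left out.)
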